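# Close the clip-lid tub on the bonsai bench

## Task

Put the round lid on the tub, then fold each of the tub's three steel clips over the lid's edge and press it down until it is fully home, and leave everything closed. Do not force the clips: a firm push is enough, and more than 25 N on a clip would bend it. Leave the other things on the bench alone.

Things in the scene. Friction and masses are not known exactly. Their poses are not given: they have to be found in the camera images.
- lid_knob (a point): centre of the upright round black knob (28 across, 31 high) on the loose grey round lid (150 across, about 0.25 kg). Below this point: the lid's flat top face at 15.5 (keep fingertips above it), underside of its overhanging flange at 20.5, bottom of its tapered plug (124 across) at 36.5. A bead 6 thick runs round the top's edge, 72 from the axis. z up along the knob; yaw does not matter
- tub: fixed grey round open tub, 151 across and 90 high, mouth 139 across. Origin: centre of its underside, on the table; z up. Three steel clips on its side: a towards its +x, b at 120 and c at 240 degrees counterclockwise from above. A springy gasket (about 5 N per mm at each clip) stands 4 above the rim; the lid's flange rests on it, the knob's centre then 114.5 above the table
- tub_mouth (a point): centre of the tub's mouth, level with the rim, 90 above the table
- clip_a_hinge (a point): middle of the hinge pin of clip a, 82 from the tub's axis, 78 above the table; x points level inward to that axis, y along the pin. Flap fully home, from the pin: a leg rises outside the lid's edge to 31, there a tab 22 wide, 3 thick (31 is its upper face) runs level inward to 47. Under it, 15 inward, a roller rides over the lid's bead, pressing it down 3. With the joint at v the flap is turned outward by 1.45 - v
- flap_a (a joint): angle (rad) of clip a's L-shaped flap: 0 folded outward, tab up; grows as it folds over and down on the lid; 1.45 fully home, a hard stop. Starts 0 to 0.3; stays where left. Nearly free until 0.3 before home, then up to about 12 N down near the tab's end, easing just before the stop. The tab's inner 29 is bent by use, unmeasured: 0.40 rad up to 0.12 rad down. Push along its arc; straight down it binds
- clip_b_hinge (a point): middle of the hinge pin of clip b, 82 from the tub's axis, 78 above the table; x points level inward to that axis, y along the pin. Flap fully home, from the pin: a leg rises outside the lid's edge to 31, there a tab 22 wide, 3 thick (31 is its upper face) runs level inward to 47. Under it, 15 inward, a roller rides over the lid's bead, pressing it down 3. With the joint at v the flap is turned outward by 1.45 - v
- flap_b (a joint): angle (rad) of clip b's L-shaped flap: 0 folded outward, tab up; grows as it folds over and down on the lid; 1.45 fully home, a hard stop. Starts 0 to 0.3; stays where left. Nearly free until 0.3 before home, then up to about 12 N down near the tab's end, easing just before the stop. The tab's inner 29 is bent by use, unmeasured: 0.40 rad up to 0.12 rad down. Push along its arc; straight down it binds
- clip_c_hinge (a point): middle of the hinge pin of clip c, 82 from the tub's axis, 78 above the table; x points level inward to that axis, y along the pin. Flap fully home, from the pin: a leg rises outside the lid's edge to 31, there a tab 22 wide, 3 thick (31 is its upper face) runs level inward to 47. Under it, 15 inward, a roller rides over the lid's bead, pressing it down 3. With the joint at v the flap is turned outward by 1.45 - v
- flap_c (a joint): angle (rad) of clip c's L-shaped flap: 0 folded outward, tab up; grows as it folds over and down on the lid; 1.45 fully home, a hard stop. Starts 0 to 0.3; stays where left. Nearly free until 0.3 before home, then up to about 12 N down near the tab's end, easing just before the stop. The tab's inner 29 is bent by use, unmeasured: 0.40 rad up to 0.12 rad down. Push along its arc; straight down it binds
- pot_round: bystander, to be left alone: blue glazed bowl-shaped pot, 84 across, 60 high; origin under its centre, on the table
- drink_can: bystander, to be left alone: dark drink can, 52 across, 100 high; origin under its centre, on the table
- wire_spool: bystander, to be left alone: copper wire spool, 52 across, 30 high; origin under its centre, on the table
- shears: bystander, to be left alone: dark steel bonsai shears, about 160 long, lying flat; origin under its centre, on the table
- soil_brush: bystander, to be left alone: hand brush lying flat; origin under its centre, on the table
- pot_small: bystander, to be left alone: small blue pot, 76 across, 55 high; origin under its centre, on the table

How it is judged:
On the way:
1. the lid sits in the tub's mouth, level and let go (horizontal distance between lid_knob and tub_mouth below 0.006 m and z of lid_knob in the frame of tub below 0.1165 m and angle between lid_knob's own z axis and vertical below 0.05 rad and contact force between the fingers and anything else below 0.2 N), for 0.2 s.
At the end, for the whole second after the job is handed in: All three flaps fully home (joint above 1.40 of 1.45 rad) with nothing holding them, and the lid seated in the tub's mouth: centred within 6 mm, level within 0.05 rad, its knob's centre 108 to 115.5 mm above the tub's underside (value of joint each of flap_a, flap_b, flap_c above 1.4 rad and horizontal distance between lid_knob and tub_mouth below 0.006 m and z of lid_knob in the frame of tub between 0.108 and 0.1155 m and angle between lid_knob's own z axis and vertical below 0.05 rad); the robot touches nothing.
It fails at once if more than 25 N on a clip (contact force between the fingers and flap_a above 25 N or contact force between the fingers and flap_b above 25 N or contact force between the fingers and flap_c above 25 N).
It fails at once if another thing on the bench moved by more than 40 mm (distance of any of pot_round, drink_can, wire_spool, shears, soil_brush, pot_small from where it was at the start of the episode above 0.04 m).
It also fails if it takes over 72 s, if anything falls off the work surface, if the arm or the gripper's body presses on something with over 40 N, if the wrist force passes 120 N, or if a joint passes its speed limit or range.

## Robot

A 6-joint arm with a two-finger parallel gripper is mounted at the origin on the work surface. World frame = base frame: x ahead of the robot, y to its left, z up, the work surface at z = 0. Lengths are in m, angles in rad, forces in N, time in s.
With the tool pointing down it reaches from about 0.275 to 0.875 m from the base axis. Payload 12.5 kg.
Tool frame: the origin (TCP) lies on the centre line of the jaws, within the pads' length; the fingertips stand r.finger_overhang ahead of it and the grasp point (between the pads) lies 3 mm ahead of it (r.finger_overhang is the distance from the TCP to the fingertips, in m); z points along the fingers, y is the direction in which the jaws open and shut (so a half turn about z gives the same grasp; the last joint's range is limited). The gripper opens to 85 mm and grips with 20 to 120 N. Pads are 22 mm wide; open, the fingers measure 114 mm over their backs; the gripper's body (76 mm by 85 mm) begins 54 mm behind the grasp point. The pads swing forward as they close: fully open they stand 13 mm farther back than shut.
Start: joints at [-1.248, 0.351, 1.652, -0, 1.139, -0.085], TCP at [0.218, -0.505, 0.23] pointing down, gripper open.
Joint ranges: [-2.75, 2.75], [-0.79, 2.1], [0.01, 2.65], [-1.57, 4.71], [0.07, 3.14], [-2.87, 2.87]. Speed limits (rad/s): [2.22, 2.22, 2.79, 3.14, 3.14, 3.14].

## Interface

Orientations are given as a unit quaternion [x, y, z, w].
In Python, from cell import r, optics gives the robot as it stands. The module is installed in compiled form; this text tells all that it offers. Calls block until the motion is done:
- r.move_to(position, orientation): joint-space move of the TCP to a pose.
- r.move_linear(position, rot=None, vel=0.15): straight line of the TCP; rot=None keeps the orientation; vel is the mean speed in m/s.
- r.set_joints(angles): joint-space move.
- r.set_gripper(opening, squeeze=None): opening from 0.0 (shut) to 1.0 (fully open); squeeze is the grip in N (None keeps the last); returns when the fingers have stopped.
- r.sleep(seconds).
- r.inverse_kinematics(position, orientation): joint angles nearest the present ones, or None.
- optics.get_image(name): name is "scene" or "top"; returns a dict with "pixels" (400x640x3 uint8, red, green, blue), "depth" (400x640 float32, m along the optical axis (not along the pixel's ray), 0 where there is no reading), "fx", "fy", "cx", "cy" (pixels), "camera_from_world" (4x4, takes a point from world to camera coordinates). Camera axes: x right, y down, z forward; pixel columns grow to the right and rows downward; lengths in m; the calibration is good to about 2 mm. A picture is of the moment at which its call begins.
A pose or a line that the arm cannot do raises r.PlanningError and nothing moves.
- r.hand_in(): hands the job in, once; it reports no verdict.
Readings, each from a call of its own:
- r.current_t(): time.
- r.current_q(): joint angles.
- r.current_qvel(): joint speeds.
- r.current_effort(): joint torques, N m.
- r.current_tool_pos(): TCP position.
- r.current_ee_rot(): TCP orientation.
- r.current_contact_force(): force on the tool from outside, world axes, zero at the start.
- r.current_torque(): the same for the moment, N m.
- r.current_opening(): opening from 0.0 (shut) to 1.0 (fully open).
Only numpy, scipy, OpenCV 4.12 (cv2) and the standard library are available. Lean on these libraries where they do the work, as an engineer would, in place of code of your own. Each camera call takes 0.05 s, during which the arm holds its last target.

## Working session

There is one attempt and no reset: what is moved stays moved. The work goes in short steps, each a Python script; the robot and the scene stay as the last script left them, time stands still between calls to the robot, and variables do not carry over. Pictures are saved under pics/ and viewed, and the job is handed in when it is done.

```bash
mkdir -p pics; ls
python3 - <<'E'
from cell import r, optics
import cv2,numpy as np
for n in ("scene","top"):
    im=optics.get_image(n); cv2.imwrite(f"pics/{n}0.png",im["pixels"][:,:,::-1])
    print(n,im["fx"],im["fy"],im["cx"],im["cy"]); print(np.round(im["camera_from_world"],4))
    np.savez(f"/tmp/{n}0.npz",**im)
print(r.current_t(),r.finger_overhang,r.current_ee_rot(),r.current_opening())
E
```

```text
pics
scene 428.4992921110986 428.4992921110986 319.95831573128146 198.8599873031291
[[-0.465   0.8852 -0.016   0.2569]
 [ 0.6359  0.3213 -0.7017 -0.2949]
 [-0.616  -0.3364 -0.7123  1.4552]
 [ 0.      0.      0.      1.    ]]
top 373.9718930617448 373.9718930617448 319.73888386532934 200.54114337604375
[[ 5.0000e-04 -1.0000e+00  5.9000e-03  1.8000e-03]
 [-9.8250e-01 -1.6000e-03 -1.8600e-01  5.6730e-01]
 [ 1.8600e-01 -5.7000e-03 -9.8250e-01  1.0231e+00]
 [ 0.0000e+00  0.0000e+00  0.0000e+00  1.0000e+00]]
0.1 0.022 [ 9.79280163e-01  2.02509445e-01 -5.04356843e-05 -5.33459421e-04] 1.0060773376843075
```

View pics/scene0.png

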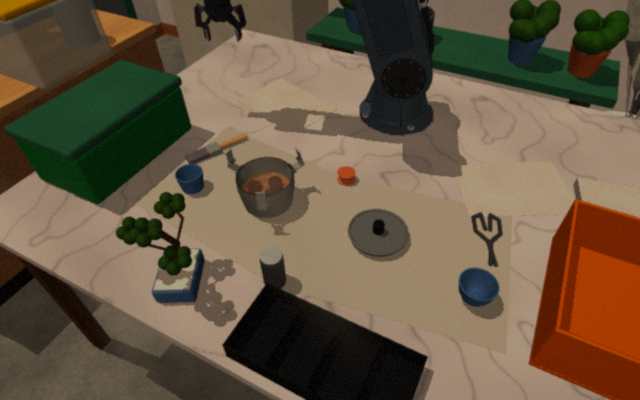

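View pics/top0.png

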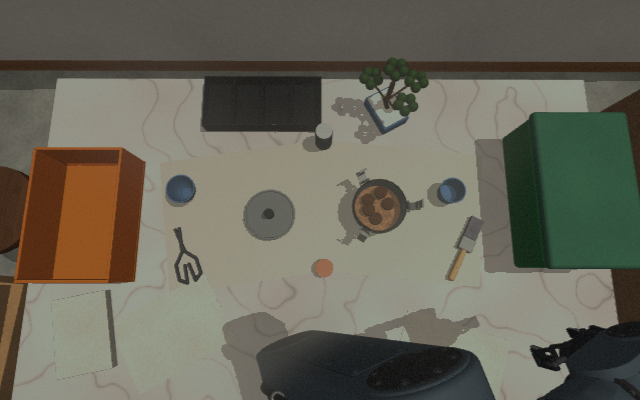

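The top view shows the lid at about (269,214), the tub at about (378,206), and clips near (363,176), (414,205) and (364,236). Next I'll measure these with depth and view enlarged crops.

```bash
cat > h.py <<'E'
import numpy as np, cv2
def cloud(im):
    d=im["depth"].astype(float); v,u=np.indices(d.shape)
    P=np.stack([(u-im["cx"])/im["fx"]*d,(v-im["cy"])/im["fy"]*d,d],-1)
    T=np.linalg.inv(im["camera_from_world"]); W=P@T[:3,:3].T+T[:3,3]
    W[d<=0]=np.nan; return W
def ray(im,u,v,z):
    T=np.linalg.inv(im["camera_from_world"]); d=T[:3,:3]@np.array([(u-im["cx"])/im["fx"],(v-im["cy"])/im["fy"],1]); o=T[:3,3]
    return o+d*(z-o[2])/d[2]
def proj(im,p):
    c=im["camera_from_world"]; q=c[:3,:3]@np.array(p)+c[:3,3]
    return np.array([im["cx"]+im["fx"]*q[0]/q[2],im["cy"]+im["fy"]*q[1]/q[2]])
def circ(P):
    from scipy.optimize import least_squares
    c0=np.r_[P.mean(0),0.07]
    s=least_squares(lambda c:np.hypot(P[:,0]-c[0],P[:,1]-c[1])-c[2],c0,loss="soft_l1",f_scale=0.002)
    return s.x
E
python3 - <<'E'
import numpy as np,cv2
from h import *
t=dict(np.load("/tmp/top0.npz")); s=dict(np.load("/tmp/scene0.npz"))
for im,n,b in ((t,"top",(320,150,440,260)),(s,"scene",(215,130,315,225))):
    x0,y0,x1,y1=b; c=im["pixels"][y0:y1,x0:x1,::-1]; c=cv2.resize(c,None,fx=6 if n=="top" else 6,fy=6 if n=="top" else 6,interpolation=cv2.INTER_CUBIC)
    c=cv2.convertScaleAbs(c,alpha=1.5)
    cv2.imwrite(f"pics/{n}_tub.png",c)
Ws={'t':cloud(t),'s':cloud(s)}
for k,W in Ws.items():
    m=(W[...,2]>0.084)&(W[...,2]<0.1)&(W[...,0]>0.3)&(W[...,0]<.75)&(W[...,1]<-.02)&(W[...,1]>-.35)
    P=W[m]; 
    print(k,'tub z.09 n',m.sum(), P.mean(0) if m.sum() else '')
    if k=='t': g=ray(t,378,206,.09)[:2]
    P=P[np.hypot(*(P[:,:2]-g).T)<.08]; print(circ(P[:,:2]))
    for gu in ['lid']:
        g2=ray(t,269,214,.03)[:2]
        m=(W[...,2]>0.006)&(np.hypot(W[...,0]-g2[0],W[...,1]-g2[1])<.1)
        Q=W[m]; print(k,'lid',g2,np.percentile(Q[:,2],[5,50,95,99,100]))
        for lo,hi in((.012,.03),(.038,.06)):
            q=Q[(Q[:,2]>lo)&(Q[:,2]<hi)]; 
            if len(q)>5: print(lo,len(q),circ(q[:,:2]), q.mean(0),np.ptp(q,0))
# high things around tub = clips
for k,W in Ws.items():
    d=np.hypot(W[...,0]-g[0],W[...,1]-g[1]); m=(W[...,2]>.06)&(d>.078)&(d<.15)
    Q=W[m]; a=np.arctan2(Q[:,1]-g[1],Q[:,0]-g[0])
    h,e=np.histogram(np.degrees(a),bins=36,range=(-180,180)); print(k,list(zip(e[:-1].astype(int),h)))
E
```

```text
t tub z.09 n 399 [ 0.55285525 -0.16246122  0.09124657]
[ 0.5475063  -0.16173078  0.07277902]
t lid [0.53143317 0.15038449] [0.01817391 0.02208346 0.02800145 0.05305889 0.05653153]
0.012 1907 [0.53271205 0.15172538 0.05389493] [0.53139941 0.15119416 0.02211382] [0.14566145 0.14771915 0.01649117]
0.038 79 [0.53168392 0.14971803 0.00997744] [0.53161297 0.14984948 0.05123672] [0.02643458 0.02545144 0.01835961]
s tub z.09 n 567 [ 0.55469067 -0.1626933   0.09006645]
[ 0.55151946 -0.16149362  0.07276769]
s lid [0.53143317 0.15038449] [0.01869294 0.02149636 0.03891766 0.05244264 0.0548029 ]
0.012 2107 [0.53213747 0.15011053 0.05523561] [0.53827372 0.15242187 0.02157796] [0.15047904 0.147831   0.01635397]
0.038 116 [0.53709093 0.15143595 0.0104703 ] [0.53847298 0.15211411 0.04910878] [0.02738193 0.02723471 0.01620369]
t [(np.int64(-180), np.int64(0)), (np.int64(-170), np.int64(0)), (np.int64(-160), np.int64(0)), (np.int64(-150), np.int64(0)), (np.int64(-140), np.int64(0)), (np.int64(-130), np.int64(0)), (np.int64(-120), np.int64(0)), (np.int64(-110), np.int64(0)), (np.int64(-100), np.int64(64
[... 1203 characters left out ...]
int64(5)), (np.int64(-50), np.int64(6)), (np.int64(-40), np.int64(17)), (np.int64(-30), np.int64(26)), (np.int64(-20), np.int64(34)), (np.int64(-10), np.int64(42)), (np.int64(0), np.int64(41)), (np.int64(10), np.int64(12)), (np.int64(20), np.int64(137)), (np.int64(30), np.int64(64)), (np.int64(40), np.int64(0)), (np.int64(50), np.int64(0)), (np.int64(60), np.int64(0)), (np.int64(70), np.int64(0)), (np.int64(80), np.int64(0)), (np.int64(90), np.int64(0)), (np.int64(100), np.int64(0)), (np.int64(110), np.int64(0)), (np.int64(120), np.int64(0)), (np.int64(130), np.int64(1)), (np.int64(140), np.int64(73)), (np.int64(150), np.int64(53)), (np.int64(160), np.int64(1)), (np.int64(170), np.int64(0))]
```

View crops.

View pics/top_tub.png

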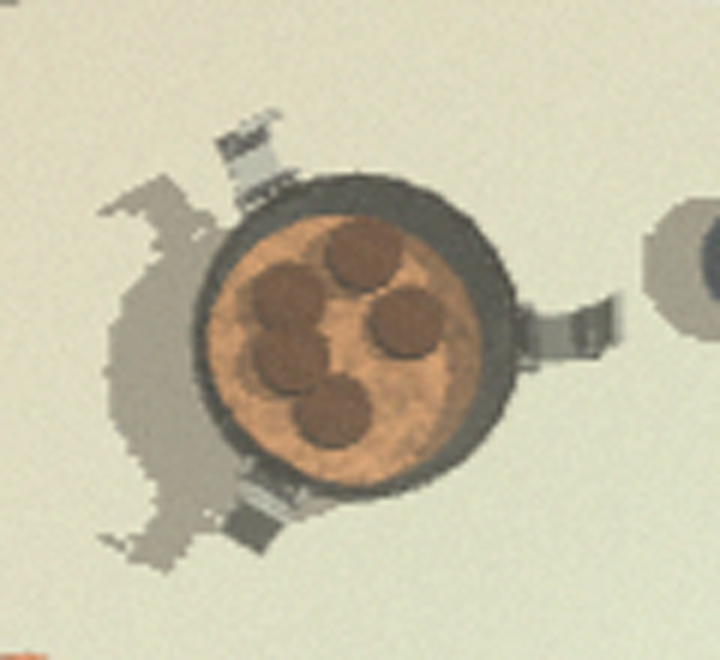

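View pics/scene_tub.png

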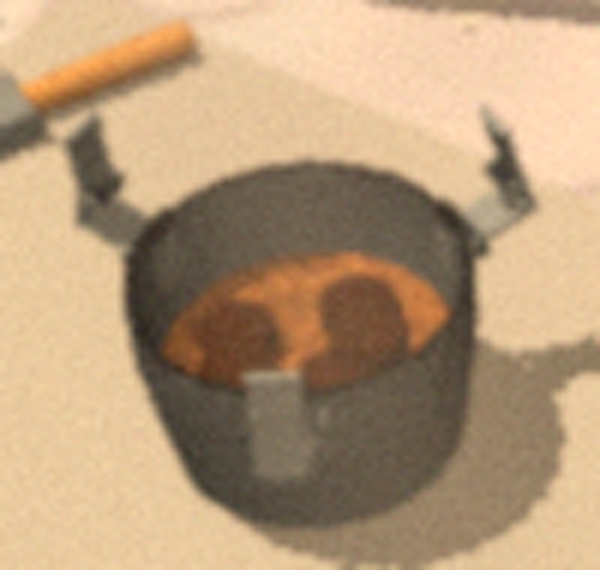

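The views show two clips standing outward, at about 30° and 150° around the tub, and a third at about -88°. The rim fit radius of 72.8 matches the known 69.5–75.5 ring, and the knob height fits too. The two cameras disagree by about 4–5 mm in x, so I'll close the jaws along x to self-centre on the knob. The held lid then serves as a calibration target.

Run:
```python
from cell import r, optics
import numpy as np
def q(a): return [np.cos(a/2),np.sin(a/2),0,0]
for a in (np.pi/2,-np.pi/2):
    print(a,[None if j is None else np.round(j,2) for j in (r.inverse_kinematics([.5343,.1505,z],q(a)) for z in (.15,.048))],r.inverse_kinematics([.55,-.162,.126],q(a)))
    if r.inverse_kinematics([.5343,.1505,.15],q(a)) is not None and r.inverse_kinematics([.55,-.162,.2],q(a)) is not None: A=a;break
print(A, r.current_contact_force())
r.move_to([.5343,.1505,.13],q(A)); print(r.current_t())
r.move_linear([.5343,.1505,.048],vel=.12); print(r.current_t(),r.current_contact_force())
r.set_gripper(0.0,squeeze=40); print(r.current_t(),r.current_opening(),r.current_contact_force(),r.current_tool_pos())
r.move_linear([.5343,.1505,.2],vel=.2); print(r.current_t(),r.current_opening(),r.current_contact_force())
```

```text
1.5707963267948966 [array([ 0.19,  0.45,  1.71, -0.  ,  0.97,  0.19]), array([ 0.19,  0.61,  1.77, -0.  ,  0.77,  0.19])] [-3.67634905e-01  5.16931663e-01  1.68088151e+00 -4.44089210e-16
  9.43779477e-01 -3.67634905e-01]
1.5707963267948966 [ 0.53363305 -0.72974531 -0.02447024]
2.7
3.5333 [ 0.07340232 -1.38294178  1.15628687]
4.1583 0.27951261905044406 [-1.52963207  0.01616267  6.66424101] [0.53430524 0.15053759 0.04853298]
5.0667 0.27467922031163317 [-0.82082237  0.16007311 -2.6633046 ]
```

Run:
```python
from cell import r, optics
import numpy as np,cv2
from h import *
r.move_to([.55,-.1615,.21],[np.cos(np.pi/4),np.sin(np.pi/4),0,0]); print(r.current_t(),r.current_tool_pos(),r.current_contact_force())
p=r.current_tool_pos()
for n in ("top","scene"):
    im=optics.get_image(n); np.savez(f"/tmp/{n}1.npz",**im); cv2.imwrite(f"pics/{n}1.png",im["pixels"][:,:,::-1])
    W=cloud(im); d=np.hypot(W[...,0]-p[0],W[...,1]-p[1]); m=(d<.1)&(W[...,2]>.165)&(W[...,2]<.2)
    Q=W[m]; print(n,m.sum(),np.percentile(Q[:,2],[5,50,95]))
    print(proj(im,[p[0],p[1],p[2]-.027]))
```

```text
6.2583 [ 0.55008671 -0.16047349  0.20969228] [-0.06317695 -0.16246965 -1.26226268]
top 362 [0.18057048 0.18370083 0.18796892]
[384.37433629 197.79681885]
scene 1778 [0.17852501 0.18264902 0.18690402]
[260.70267839 147.43737394]
```

```bash
python3 -c "
import cv2
for n,b in (('top',(280,120,480,270)),('scene',(180,80,360,215))):
    x0,y0,x1,y1=b; c=cv2.imread(f'pics/{n}1.png')[y0:y1,x0:x1]; cv2.imwrite(f'pics/{n}1c.png',cv2.convertScaleAbs(cv2.resize(c,None,fx=4,fy=4,interpolation=cv2.INTER_CUBIC),alpha=1.4))
"
```

```text
(no output)
```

View pics/top1c.png

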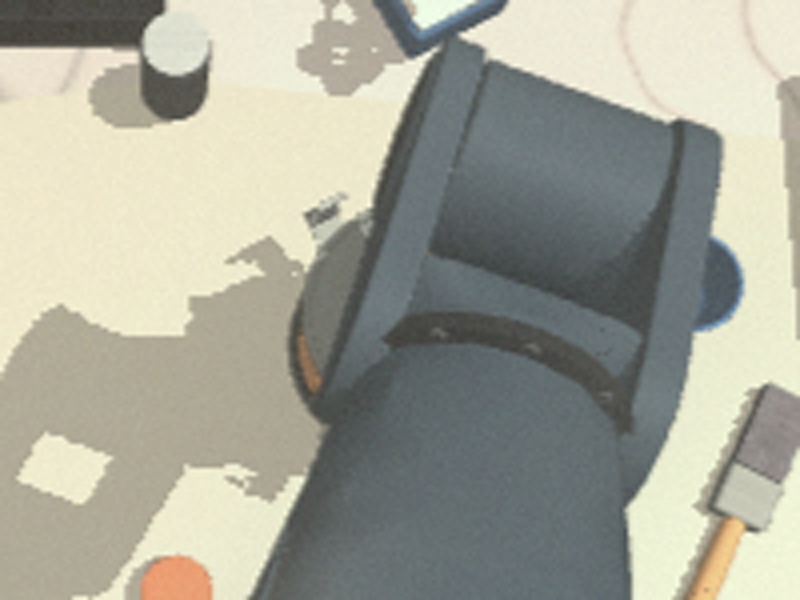

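View pics/scene1c.png

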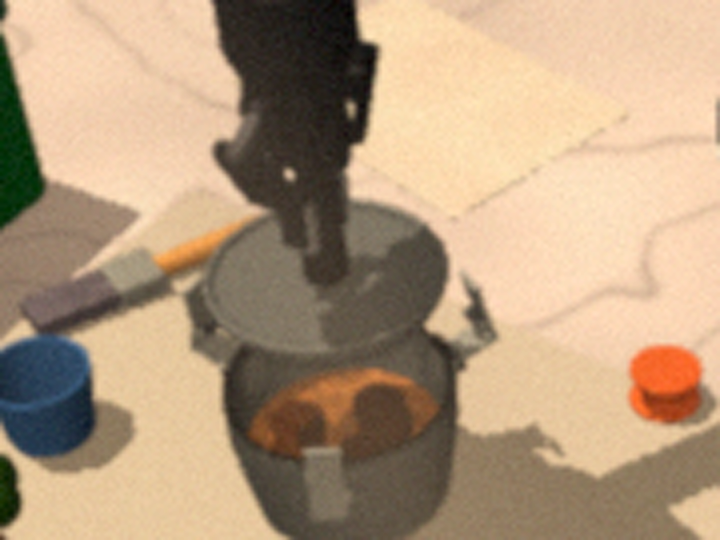

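Run:
```python
import numpy as np,cv2
from h import *
from scipy.spatial import ConvexHull
p=np.array([ 0.55008671,-0.16047349,0.20969228])
def outline(W,c,lo,hi,name,rmax=.1):
    d=np.hypot(W[...,0]-c[0],W[...,1]-c[1]); m=((d<rmax)&(W[...,2]>lo)&(W[...,2]<hi)).astype(np.uint8)
    n,l,st,_=cv2.connectedComponentsWithStats(m); m=l==1+np.argmax(st[1:,4])
    Q=W[m][:,:2]; H=Q[ConvexHull(Q).vertices]; print(name,m.sum(),'hull fit',np.round(circ(H),4),'minEncl',np.round(np.r_[cv2.minEnclosingCircle(Q.astype(np.float32))],3) if 0 else cv2.minEnclosingCircle(Q.astype(np.float32)))
S1=dict(np.load('/tmp/scene1.npz')); S0=dict(np.load('/tmp/scene0.npz')); T0=dict(np.load('/tmp/top0.npz'))
outline(cloud(S1),p,.174,.19,'held lid scene')
outline(cloud(S0),[.534,.151],.012,.03,'table lid scene')
outline(cloud(T0),[.534,.151],.012,.03,'table lid top')
# knob
# held lid: colour contour rays onto the flange plane, scene
for im,n,box,z in ((S1,'held',(225,125,296,170),.183),(S0,'table scene',(335,200,420,262),.0205),(T0,'table top',(235,180,305,250),.0205)):
    x0,y0,x1,y1=box; px=cv2.GaussianBlur(im["pixels"],(3,3),0)[y0:y1,x0:x1].astype(int)
    if n=='held':
        d=im["depth"][y0:y1,x0:x1]; continue
    sat=px[...,0]-px[...,2]; lum=px.sum(-1)
    m=((lum<330)).astype(np.uint8); m=cv2.morphologyEx(m,cv2.MORPH_CLOSE,np.ones((3,3)))
    c=max(cv2.findContours(m,cv2.RETR_EXTERNAL,cv2.CHAIN_APPROX_NONE)[0],key=cv2.contourArea)[:,0]+[x0,y0]
    P=np.array([ray(im,u,v,z)[:2] for u,v in c]); print(n,np.round(circ(P),4),len(P))
```

```text
held lid scene 1684 hull fit [ 0.5527 -0.1585  0.0742] minEncl ((0.5525509119033813, -0.15861362218856812), 0.07509474456310272)
table lid scene 2107 hull fit [0.5354 0.151  0.0744] minEncl ((0.5351083278656006, 0.14968909323215485), 0.07618890702724457)
table lid top 1907 hull fit [0.5319 0.1512 0.0739] minEncl ((0.5324100255966187, 0.15111058950424194), 0.07477183640003204)
table scene [0.54   0.158  0.0811] 167
table top [0.5311 0.1524 0.0741] 142
```

Run:
```python
import numpy as np,cv2
from h import *
from scipy.spatial import ConvexHull
for n in ('scene','top'):
    im=dict(np.load(f'/tmp/{n}0.npz')); W=cloud(im); c=np.array([.5515 if n=='scene' else .5475,-.1615])
    for lo,hi in((.085,.1),(.08,.1)):
      cc=c.copy()
      for _ in range(6):
        d=np.hypot(W[...,0]-cc[0],W[...,1]-cc[1]); m=(W[...,2]>lo)&(W[...,2]<hi)&(d<.079)&(d>.066)
        Q=W[m][:,:2]; H=Q[ConvexHull(Q).vertices]; f=circ(H); cc=f[:2]
      print(n,lo,np.round(f,4),'all',np.round(circ(Q),4),len(Q), 'rim z',np.median(W[m][:,2]), 'angular cov',np.histogram(np.degrees(np.arctan2(Q[:,1]-cc[1],Q[:,0]-cc[0])),12,(-180,180))[0])
    d=np.hypot(W[...,0]-cc[0],W[...,1]-cc[1]); m=(W[...,2]>.078)&(d>.085)&(d<.13); Q=W[m]; 
    a=np.degrees(np.arctan2(Q[:,1]-cc[1],Q[:,0]-cc[0]))
    for lo,hi in((-110,-60),(5,55),(125,175)):
        k=(a>lo)&(a<hi); v=Q[k][:,:2]-cc; rr=np.hypot(*v.T); print('clip ang',np.round([np.median(a[k]),a[k].mean()],1),k.sum(),'r',np.round(np.percentile(rr,[5,50,95]),3),'z',np.round(np.percentile(Q[k][:,2],[5,50,95,100]),3))
```

```text
scene 0.085 [ 0.5511 -0.1623  0.0754] all [ 0.5518 -0.1617  0.073 ] 398 rim z 0.09079444323820779 angular cov [41 47 39 31 22 29 26 44 38 25 21 35]
scene 0.08 [ 0.5511 -0.1621  0.0756] all [ 0.552  -0.1616  0.073 ] 551 rim z 0.08861303729272729 angular cov [59 60 57 39 26 45 35 63 55 36 28 48]
clip ang [-89.8 -89.9] 168 r [0.089 0.105 0.11 ] z [0.081 0.102 0.133 0.135]
clip ang [30. 30.] 181 r [0.101 0.106 0.112] z [0.082 0.108 0.132 0.134]
clip ang [148.6 149.1] 126 r [0.088 0.101 0.108] z [0.081 0.094 0.133 0.135]
top 0.085 [ 0.5478 -0.1621  0.0747] all [ 0.5475 -0.1618  0.0727] 310 rim z 0.09227683632218442 angular cov [22 24 29 29 28 30 26 24 21 25 25 27]
top 0.08 [ 0.5478 -0.162   0.0751] all [ 0.5473 -0.1616  0.0728] 368 rim z 0.09168799142239414 angular cov [24 24 35 36 38 34 33 27 24 29 32 32]
clip ang [-90.7 -90.5] 120 r [0.086 0.102 0.109] z [0.081 0.101 0.136 0.139]
clip ang [30.  29.8] 83 r [0.087 0.1   0.107] z [0.08  0.085 0.133 0.136]
clip ang [149.4 149.5] 83 r [0.087 0.103 0.111] z [0.082 0.108 0.134 0.136]
```

The rim and lid hull radii both check out, at 75.4 and 74.2–75. In the scene camera the lid needs to move (-1.6, -3.7) mm to sit over the tub. The clips are at about 29.7°, 149.7° and -90.3°. Now placing the lid.

Run:
```python
from cell import r, optics
import numpy as np,cv2
from h import *
x,y=.5485,-.1640
r.move_linear([x,y,.16],vel=.15); r.move_linear([x,y,.134],vel=.08); f0=np.array(r.current_contact_force()); print(r.current_t(),f0,r.current_tool_pos())
z=.134
while z>.1235:
    z-=.001; r.move_linear([x,y,z],vel=.04); f=np.array(r.current_contact_force())-f0; print(round(z,4),np.round(f,2))
    if f[2]>4: break
print(r.current_t())
r.set_gripper(.8); r.sleep(.1); print(r.current_t(),r.current_contact_force())
r.move_linear([x,y,.20],vel=.25); print(r.current_t())
```

```text
7.3167 [ 0.47580071  0.14565595 -2.17808802] [ 0.54850541 -0.16400469  0.13392511]
0.133 [-0.84 -0.72 -0.86]
0.132 [-1.6   0.15 -0.57]
0.131 [-0.93 -0.69 -0.03]
0.13 [ 0.5  -0.58 -0.15]
0.129 [ 0.48  0.05 -0.32]
0.128 [0.85 0.12 0.13]
0.127 [ 2.21 -0.21  0.28]
0.126 [-0.17  0.61  6.14]
9.3167
9.9167 [-0.82797058  0.02750497 -0.0334427 ]
10.3667
```

The lid made contact at TCP z = 0.126, as predicted for seating, and is let go. Next come the clip-fold helper and a check of the lid.

```bash
cat > clip.py <<'E'
import numpy as np
from scipy.spatial.transform import Rotation as Rt
C=np.array([.5485,-.1632]); ANG=dict(r=-90.3,f=29.7,n=149.7); L=np.array([.040,.033])
def pose(k,X,Z,s,t=.2):
    a=np.radians(ANG[k]); o=np.array([np.cos(a),np.sin(a),0]); u=-o; zh=np.array([0,0,1.])
    h=np.r_[C+.082*o[:2],.078]
    tz=-u*np.sin(t)-zh*np.cos(t); tx=s*(u*np.cos(t)-zh*np.sin(t)); ty=np.cross(tz,tx)
    R=np.stack([tx,ty,tz],1); c=h+u*X+zh*Z
    return c-R@np.array([s*.011,0,.022]), Rt.from_matrix(R).as_quat()
def arc(phi,L=L):
    c,s=np.cos(phi),np.sin(phi); return L[0]*c-L[1]*s, L[0]*s+L[1]*c
def nt(k):
    a=np.radians(ANG[k]); return -np.array([np.cos(a),np.sin(a),0])
E
python3 - <<'E'
from cell import r, optics
from clip import *; from h import *
import cv2
for k in ANG:
    for s in (1,-1):
        J=[r.inverse_kinematics(*pose(k,*p,s)) for p in ((-.065,.09),(-.065,.044),arc(1.4),arc(.7),arc(0))]
        print(k,s,[None if j is None else np.round(j,1).tolist() for j in J])
for k in ('r',): pass
E
```

```text
r 1 [[-0.5, 0.5, 1.5, -0.2, 1.0, -0.4], [-0.5, 0.6, 1.6, -0.2, 0.9, -0.4], [-0.5, 0.5, 1.6, -0.2, 0.9, -0.3], [-0.4, 0.5, 1.6, -0.2, 0.9, -0.3], [-0.4, 0.5, 1.7, -0.2, 0.9, -0.2]]
r -1 [[-0.5, 0.5, 1.5, -0.2, 1.0, 2.7], [-0.5, 0.6, 1.6, -0.2, 0.9, 2.7], [-0.5, 0.5, 1.6, -0.2, 0.9, 2.8], [-0.4, 0.5, 1.6, -0.2, 0.9, 2.9], None]
f 1 [[-0.2, 0.6, 1.4, 0.2, 1.0, -2.4], [-0.2, 0.6, 1.5, 0.2, 0.9, -2.4], [-0.3, 0.6, 1.6, 0.2, 0.9, -2.5], [-0.3, 0.5, 1.6, 0.2, 0.9, -2.5], [-0.4, 0.5, 1.7, 0.2, 0.8, -2.6]]
f -1 [[-0.2, 0.6, 1.4, 0.2, 1.0, 0.7], [-0.2, 0.6, 1.5, 0.2, 0.9, 0.7], [-0.3, 0.6, 1.6, 0.2, 0.9, 0.7], [-0.3, 0.5, 1.6, 0.2, 0.9, 0.6], [-0.4, 0.5, 1.7, 0.2, 0.8, 0.5]]
n 1 [[-0.3, 0.3, 1.9, 0.0, 1.2, 1.7], [-0.3, 0.3, 1.9, 0.0, 1.1, 1.7], [-0.4, 0.4, 1.8, 0.0, 1.1, 1.7], [-0.4, 0.4, 1.7, 0.0, 1.2, 1.7], [-0.4, 0.5, 1.7, 0.0, 1.2, 1.7]]
n -1 [[-0.3, 0.3, 1.9, 0.0, 1.2, -1.4], [-0.3, 0.3, 1.9, 0.0, 1.1, -1.4], [-0.4, 0.4, 1.8, 0.0, 1.1, -1.4], [-0.4, 0.4, 1.7, 0.0, 1.2, -1.4], [-0.4, 0.5, 1.7, 0.0, 1.2, -1.4]]
```

Run:
```python
from cell import r, optics
from clip import *; from h import *
import cv2
from scipy.spatial import ConvexHull
r.set_gripper(0.0)
r.move_to(*pose('r',-.065,.09,1)); print(r.current_t(), r.current_opening())
im=optics.get_image("scene"); np.savez("/tmp/scene2.npz",**im); W=cloud(im); t=optics.get_image("top"); np.savez("/tmp/top2.npz",**t)
for n,I in(("scene",im),("top",t)):
    W=cloud(I); c=np.array([.5511,-.1622])
    for _ in range(5):
        d=np.hypot(W[...,0]-c[0],W[...,1]-c[1]); m=(W[...,2]>.09)&(W[...,2]<.108)&(d<.0775); Q=W[m][:,:2]
        f=circ(Q[ConvexHull(Q).vertices]); c=f[:2]
    k=(W[...,2]>.12)&(W[...,2]<.14)&(np.hypot(W[...,0]-c[0],W[...,1]-c[1])<.025); 
    print(n,np.round(f,4),m.sum(),np.median(W[m][:,2]),'knob top',k.sum(),W[k].mean(0) if k.any() else '')
a=cv2.resize(im["pixels"][90:230,190:350,::-1],None,fx=4,fy=4,interpolation=cv2.INTER_CUBIC); cv2.imwrite("pics/s2c.png",cv2.convertScaleAbs(a,alpha=1.4))
```

```text
11.6667 -0.004341801730226329
scene [ 0.5514 -0.1625  0.0751] 1789 0.09952445240530827 knob top 87 [ 0.55369566 -0.16078825  0.12853062]
top [ 0.5476 -0.1623  0.0746] 2218 0.10008741521155795 knob top 87 [ 0.54685009 -0.16237456  0.13000246]
```

View pics/s2c.png

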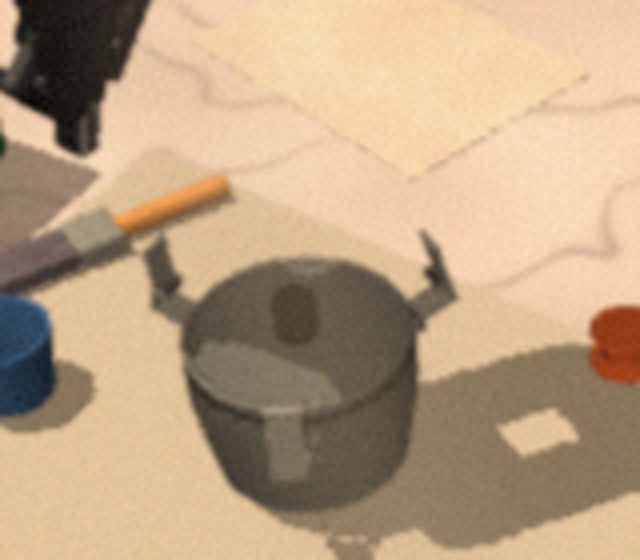

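The lid is seated. Its centre is within 0.5 mm of the tub in both views, its face is at z ≈ 0.0995 and the knob top at 0.130, as expected. Folding the right-hand clip.

```bash
cat >> clip.py <<'E'
def fold(r,k,s,phis,fstop,f0,L=L,vel=.1,quiet=False):
    """step along the arc, stop when contact force passes fstop"""
    u=nt(k); out=[]
    for ph in phis:
        p,q=pose(k,*arc(ph,L),s); r.move_linear(p,vel=vel)
        f=np.array(r.current_contact_force())-f0; n=np.linalg.norm(f)
        # reaction on tool: outward (-u) and up
        out.append((round(ph,3),round(float(-f@u),1),round(float(f[2]),1),round(n,1)))
        if n>fstop: break
    return out
E
python3 - <<'E'
from cell import r, optics
from clip import *
k,s='r',1
r.move_linear(pose(k,-.065,.044,s)[0],vel=.15); r.sleep(.1); f0=np.array(r.current_contact_force()); print(r.current_t(),f0)
r.move_linear(pose(k,-.027,.044,s)[0],vel=.1); print(r.current_t(),np.array(r.current_contact_force())-f0)
o=fold(r,k,s,np.arange(1.3,.55,-.15),12,f0); print(o,r.current_t())
o=fold(r,k,s,np.arange(.54,.4,-.03),12,f0,vel=.06); print(o,r.current_t())
E
```

```text
12.325 [ 0.90232243 -0.30119307  0.69374322]
12.8583 [-0.41819501 -0.08225236 -0.72447906]
[(np.float64(1.3), -0.4, -0.5, np.float64(1.9)), (np.float64(1.15), -0.6, -0.9, np.float64(1.1)), (np.float64(1.0), -0.2, -0.1, np.float64(1.5)), (np.float64(0.85), -0.2, 0.3, np.float64(1.5)), (np.float64(0.7), -0.1, -1.4, np.float64(1.9))] 14.1083
[(np.float64(0.54), -0.6, -0.7, np.float64(1.2)), (np.float64(0.51), 0.1, -1.2, np.float64(1.2)), (np.float64(0.48), -0.6, -0.4, np.float64(1.1)), (np.float64(0.45), -0.3, -1.4, np.float64(1.8)), (np.float64(0.42), -1.0, -0.7, np.float64(1.2))] 15.4
```

Run:
```python
from cell import r, optics
from clip import *
import cv2
k,s='r',1
f0=np.array([.9,-.3,-.1])
o=fold(r,k,s,np.arange(.40,.0,-.02),6,f0,vel=.06); print([tuple(float(v) for v in x) for x in o],r.current_t())
im=optics.get_image("scene"); cv2.imwrite("pics/s3c.png",cv2.convertScaleAbs(cv2.resize(im["pixels"][90:230,190:350,::-1],None,fx=4,fy=4,interpolation=cv2.INTER_CUBIC),alpha=1.4))
```

```text
[(0.4, -0.2, 0.2, 0.3), (0.38, -0.1, 0.0, 0.3), (0.36, 0.4, 0.2, 1.0), (0.34, 0.1, 0.4, 1.7), (0.32, 0.4, 0.7, 1.3), (0.3, 0.6, 0.2, 1.0), (0.28, -1.2, 1.1, 2.0), (0.26, 0.3, 0.6, 1.3), (0.24, -1.0, 0.2, 1.6), (0.22, -0.2, -0.8, 1.2), (0.2, -0.1, -0.4, 0.9), (0.18, -0.9, 0.4, 1.2), (0.16, -0.2, 0.3, 1.0), (0.14, 0.3, 0.5, 1.9), (0.12, -0.6, 0.2, 0.8), (0.1, -0.3, 0.2, 1.2), (0.08, -1.1, 0.6, 1.9), (0.06, -0.5, 0.2, 1.7), (0.04, 0.9, 1.5, 1.9), (0.02, -0.2, 0.2, 1.1)] 20.4
```

View pics/s3c.png

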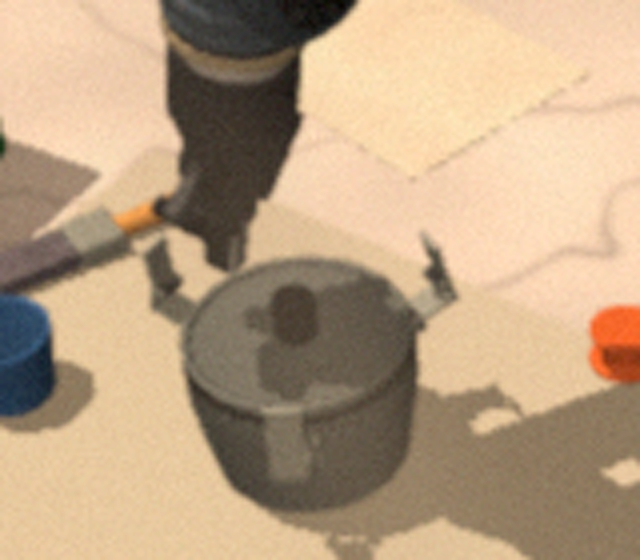

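The left clip in this view, at crop (160,265), has not moved, although the finger went past it. I'll check my geometry.

Run:
```python
from cell import r, optics
from clip import *; from h import *
from scipy.spatial.transform import Rotation as Rt
import cv2
p=r.current_tool_pos(); q=r.current_ee_rot(); R=Rt.from_quat(q).as_matrix(); print(p,pose('r',*arc(.02),1)); print(np.round(R,2))
im=dict(np.load('/tmp/scene2.npz'))
f=lambda x:(proj(im,x)-[190,90])*4
print('tip crop',f(p+R@[0,0,.022]),'corner',f(p+R@[.011,0,.022]),p+R@[.011,0,.022])
a=np.radians(-90.3);o=np.array([np.cos(a),np.sin(a)])
for nm,pt in (('hinge',np.r_[C+.082*o,.078]),('tip0',np.r_[C+.107*o,.128])): print(nm,pt,f(pt))
a=np.radians(149.7);o=np.array([np.cos(a),np.sin(a)])
for nm,pt in (('hinge n',np.r_[C+.082*o,.078]),('tip0',np.r_[C+.107*o,.128])): print(nm,pt,f(pt))
```

```text
[ 0.54826329 -0.21224847  0.13553251] (array([ 0.54824303, -0.21227729,  0.13554017]), array([ 0.70541373,  0.70172983, -0.07077746,  0.07040783]))
[[ 0.01  1.   -0.  ]
 [ 0.98 -0.01 -0.2 ]
 [-0.2   0.   -0.98]]
tip crop [223.78212621 287.36027167] corner [238.00705934 294.87065599] [ 0.54829684 -0.20583862  0.11178566]
hinge [ 0.54807065 -0.24519888  0.078     ] [196.02158617 315.8157729 ]
tip0 [ 0.54793975 -0.27019853  0.128     ] [153.08221307 246.64973781]
hinge n [ 0.47770156 -0.12182873  0.078     ] [408.73204205 308.37024386]
tip0 [ 0.45611668 -0.10921554  0.128     ] [437.31940382 236.85187374]
```

Run:
```python
from cell import r, optics
from clip import *; from h import *
from scipy.spatial.transform import Rotation as Rt
import cv2
u=nt('r')
r.move_linear(pose('r',*arc(.02),1)[0]+[0,0,.04],vel=.2)
p=np.array(r.current_tool_pos()); R=Rt.from_quat(r.current_ee_rot()).as_matrix()
print(r.current_opening(),r.current_t())
im=optics.get_image("scene"); np.savez("/tmp/scene3.npz",**im); W=cloud(im)
Q=(W-p)@R  # tool frame
m=(abs(Q[...,0])<.03)&(abs(Q[...,1])<.03)&(Q[...,2]>-.06)&(Q[...,2]<.04)
P=Q[m]; print(m.sum())
for lo in np.arange(-.06,.04,.005):
    b=P[(P[:,2]>=lo)&(P[:,2]<lo+.005)]
    if len(b): print(round(lo,3),len(b),np.round(b[:,:2].min(0),3),np.round(b[:,:2].max(0),3))
cv2.imwrite("pics/s4c.png",cv2.convertScaleAbs(cv2.resize(im["pixels"][70:190,200:320,::-1],None,fx=5,fy=5,interpolation=cv2.INTER_CUBIC),alpha=1.8))
g=lambda x:(proj(im,x)-[200,70])*5
print([np.round(g(p+R@[0,0,z])) for z in (0,.01,.022)])
```

```text
0.0003442975655325726 20.8
174
-0.06 27 [-0.01  -0.025] [0.012 0.025]
-0.055 29 [-0.01 -0.03] [0.012 0.027]
-0.05 16 [-0.007 -0.024] [0.013 0.016]
-0.045 7 [ 0.006 -0.004] [0.012 0.014]
-0.04 10 [ 0.005 -0.004] [0.011 0.017]
-0.035 11 [ 0.005 -0.012] [0.011 0.016]
-0.03 16 [-0.006 -0.013] [0.011 0.017]
-0.025 17 [-0.006 -0.004] [0.011 0.017]
-0.02 12 [-0.007 -0.003] [0.011 0.016]
-0.015 18 [-0.005 -0.004] [0.01  0.015]
-0.01 10 [-0.009 -0.002] [0.011 0.013]
-0.005 1 [0.006 0.007] [0.006 0.007]
[array([219., 366.]), array([218., 381.]), array([218., 398.])]
```

View pics/s4c.png

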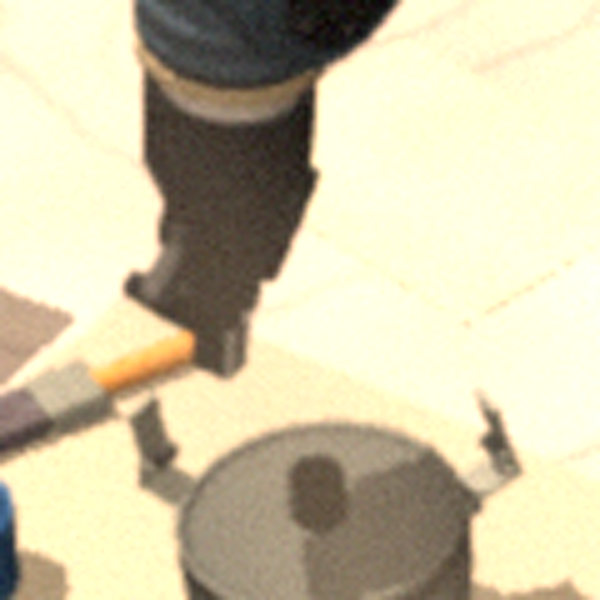

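Run:
```python
from clip import *; from h import *
import cv2
im=dict(np.load('/tmp/scene3.npz'))
p,q=pose('r',*arc(.02),1); p=p+[0,0,.04]; R=Rt.from_quat(q).as_matrix()
b=np.array([.0026,.0013,0])
g=lambda x:np.round((proj(im,x)-[200,70])*5)
for z in (-.01,0,.01,.022):print(z,[g(p+b+R@[x,y,z]).tolist() for x,y in((.011,.0145),(-.011,.0145),(.011,-.0145),(-.011,-.0145))])
d=im["depth"][120:152,225:262]; print(np.round(cloud(im)[138:150:2,236:252:2,2],3)); print((im["depth"][130:150,238:250]*1000).astype(int))
```

```text
-0.01 [[221.0, 382.0], [183.0, 363.0], [255.0, 350.0], [218.0, 330.0]]
0 [[220.0, 397.0], [183.0, 377.0], [254.0, 364.0], [217.0, 345.0]]
0.01 [[220.0, 411.0], [183.0, 392.0], [253.0, 379.0], [217.0, 360.0]]
0.022 [[219.0, 428.0], [183.0, 409.0], [253.0, 396.0], [216.0, 377.0]]
[[ 0.022  0.203  0.204  0.207  0.2    0.204  0.195  0.003]
 [ 0.015  0.195  0.198  0.198  0.195  0.194  0.188  0.003]
 [ 0.007  0.186  0.189  0.193  0.188  0.186  0.183 -0.001]
 [-0.     0.     0.001  0.185  0.183  0.18   0.001  0.002]
 [-0.     0.002  0.003  0.001  0.003  0.003  0.003  0.003]
 [ 0.004  0.002  0.     0.001  0.     0.001  0.002  0.002]]
[[ 973 1005 1008 1007 1013 1006 1009 1010 1005 1016 1021 1027]
 [ 974  975 1005 1007 1010 1009 1008 1012 1014 1018 1029 1030]
 [ 976  982  985  992 1009 1016 1008 1013 1016 1024 1033 1044]
 [ 982  985  992  996 1000 1015 1012 1017 1017 1023 1031 1048]
 [ 983  991  992  994 1003 1018 1013 1020 1017 1031 1034 1379]
 [ 988  994  996  996 1003 1024 1021 1019 1029 1031 1037 1385]
 [ 992  992  995 1000 1005 1025 1029 1031 1029 1035 1039 1373]
 [1031 1032  999 1002 1023 1029 1034 1030 1032 1038 1043 1365]
 [1034 1033 1033 1031 1027 1034 1038 1037 1033 1040 1047 1359]
 [1035 1035 1036 1035 1029 1034 1038 1037 1038 1040 1049 1361]
 [1042 1038 1037 1036 1037 1037 1041 1042 1042 1044 1053 1355]
 [1042 1045 1047 1038 1039 1040 1042 1044 1050 1051 1053 1351]
 [1052 1044 1046 1042 1040 1045 1047 1044 1050 1051 1055 1345]
 [1346 1349 1048 1044 1043 1044 1046 1047 1050 1056 1344 1343]
 [1345 1346 1345 1344 1047 1047 1050 1050 1054 1345 1343 1342]
 [1341 1342 1343 1337 1342 1341 1055 1051 1341 1337 1339 1342]
 [1335 1339 1333 1339 1337 1339 1333 1339 1333 1336 1333 1329]
 [1336 1331 1334 1328 1330 1333 1329 1333 1333 1330 1335 1334]
 [1329 1332 1331 1324 1330 1328 1330 1322 1329 1329 1327 1328]
 [1326 1328 1325 1326 1322 1326 1324 1324 1321 1325 1324 1320]]
```

Run:
```python
from clip import *; from h import *
for n,(p,q) in (('scene1',(np.array([.55009,-.16047,.20969]),[np.cos(np.pi/4),np.sin(np.pi/4),0,0])),('scene2',pose('r',-.065,.09,1)),('scene3',(lambda a:(a[0]+[0,0,.04],a[1]))(pose('r',*arc(.02),1)))):
    im=dict(np.load(f'/tmp/{n}.npz')); R=Rt.from_quat(q).as_matrix(); Q=(cloud(im)-[.0026,.0013,0]-p)@R
    m=(abs(Q[...,0])<.02)&(abs(Q[...,1])<.06)&(Q[...,2]>-.12)&(Q[...,2]<.035); P=Q[m]; print(n)
    for lo in np.arange(-.12,.035,.01):
        b=P[(P[:,2]>=lo)&(P[:,2]<lo+.01)]
        if len(b): print(round(lo,3),len(b),np.round(b[:,:2].min(0),3),np.round(b[:,:2].max(0),3))
```

```text
scene1
-0.12 81 [-0.012 -0.001] [0.014 0.042]
-0.11 168 [-0.014 -0.06 ] [0.019 0.06 ]
-0.1 125 [-0.004 -0.059] [0.019 0.06 ]
-0.09 121 [-0.015 -0.06 ] [0.018 0.06 ]
-0.08 139 [-0.015 -0.056] [0.015 0.057]
-0.07 98 [-0.015 -0.054] [0.016 0.052]
-0.06 114 [-0.015 -0.049] [0.013 0.045]
-0.05 52 [-0.005 -0.038] [0.013 0.041]
-0.04 58 [-0.008 -0.021] [0.011 0.026]
-0.03 64 [-0.009 -0.025] [0.009 0.025]
-0.02 59 [-0.009 -0.027] [0.01  0.024]
-0.01 67 [-0.01  -0.018] [0.013 0.021]
-0.0 37 [-0.007 -0.008] [0.014 0.014]
0.01 36 [-0.008 -0.009] [0.014 0.014]
0.02 410 [-0.02 -0.06] [0.02 0.06]
0.03 5 [-0.    -0.047] [0.02 0.05]
scene2
-0.12 61 [-0.014  0.007] [0.012 0.042]
-0.11 112 [-0.008 -0.02 ] [0.02  0.048]
-0.1 144 [-0.015 -0.059] [0.019 0.06 ]
-0.09 102 [-0.013 -0.059] [0.017 0.06 ]
-0.08 91 [-0.014 -0.056] [0.016 0.053]
-0.07 78 [-0.017 -0.05 ] [0.016 0.043]
-0.06 78 [-0.013 -0.038] [0.012 0.038]
-0.05 27 [-0.005 -0.034] [0.013 0.029]
-0.04 24 [ 0.002 -0.015] [0.011 0.013]
-0.03 36 [-0.009 -0.016] [0.011 0.013]
-0.02 34 [-0.009 -0.016] [0.01  0.014]
-0.01 12 [-0.001 -0.005] [0.009 0.01 ]
scene3
-0.12 65 [-0.013  0.009] [0.017 0.043]
-0.11 99 [-0.01  -0.022] [0.019 0.051]
-0.1 122 [-0.014 -0.058] [0.017 0.06 ]
-0.09 86 [-0.01  -0.059] [0.015 0.06 ]
-0.08 86 [-0.015 -0.053] [0.016 0.052]
-0.07 52 [-0.013 -0.045] [0.014 0.043]
-0.06 73 [-0.011 -0.04 ] [0.011 0.037]
-0.05 22 [-0.009 -0.023] [0.011 0.014]
-0.04 20 [-0.008 -0.014] [0.009 0.014]
-0.03 33 [-0.008 -0.015] [0.01  0.015]
-0.02 30 [-0.009 -0.006] [0.009 0.014]
-0.01 9 [-0.011 -0.005] [0.009 0.01 ]
```

The depth shows the shut fingertips end about 6 mm *behind* the TCP, not 22 mm ahead. That is why the finger swept over the tab. I'll re-read the overhang and calibrate by touching the top of the knob, whose height is known (130 mm).

Run:
```python
from cell import r
import numpy as np
print(r.finger_overhang, r.current_opening(), r.current_t())
a=.0 
q=[np.cos(np.pi/4),np.sin(np.pi/4),0,0]
r.move_to([.5485,-.1635,.150],q); r.sleep(.1); f0=np.array(r.current_contact_force()); z=.150
print(r.current_t(),f0)
while z>.108:
    z-=.003; r.move_linear([.5485,-.1635,z],vel=.05); f=np.array(r.current_contact_force())-f0
    if f[2]>2: break
print(z,f,r.current_tool_pos(),r.current_t())
r.move_linear([.5485,-.1635,z+.015],vel=.15)
```

```text
0.022 0.0005808863018513507 20.85
21.2833 [-0.2009915  -0.28115818 -0.2150687 ]
0.12599999999999997 [-4.40231517  1.15757259 14.56139754] [ 0.54884318 -0.16362828  0.12738942] 23.2833
```

Contact came at TCP z ≈ 0.1274 with the knob top at about 0.129. The shut tips are therefore about 2 mm behind the TCP, so I'll use that and redo the fold.

```bash
sed -i 's/s\*\.011,0,\.022/s*.011,0,-.002/' clip.py
python3 - <<'E'
from cell import r, optics
from clip import *
import cv2
k,s='r',1
r.move_linear(np.array(r.current_tool_pos())+[0,0,.05],vel=.25)
r.move_to(*pose(k,-.065,.075,s)); r.move_linear(pose(k,-.065,.040,s)[0],vel=.15); r.sleep(.05); f0=np.array(r.current_contact_force()); print(r.current_t(),f0); np.save('/tmp/f0.npy',f0)
r.move_linear(pose(k,-.03,.040,s)[0],vel=.1); print(r.current_t(),np.array(r.current_contact_force())-f0)
o=fold(r,k,s,[1.4,1.15,.9,.7,.6,.52,.46],7,f0); print([tuple(float(v) for v in x) for x in o],r.current_t())
im=optics.get_image("scene"); cv2.imwrite("pics/s5c.png",cv2.convertScaleAbs(cv2.resize(im["pixels"][90:230,190:350,::-1],None,fx=4,fy=4,interpolation=cv2.INTER_CUBIC),alpha=1.4))
E
```

```text
24.9917 [ 0.61369071 -0.66137523  0.31345302]
25.4917 [-0.0428965   0.18322037 -0.03435644]
[(1.4, -1.2, -0.4, 1.4), (1.15, 0.2, -1.3, 1.5), (0.9, -0.4, -0.1, 0.5), (0.7, -0.4, 0.1, 0.4), (0.6, -1.1, -0.7, 2.1), (0.52, -0.3, 0.4, 0.5), (0.46, -0.3, -1.2, 2.0)] 27.3083
```

View pics/s5c.png

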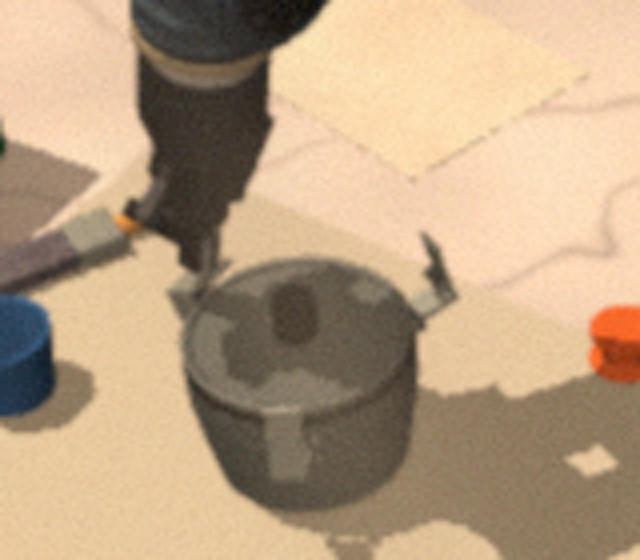

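The flap now follows the finger. Continuing in small steps with force watched.

```bash
cat >> clip.py <<'E'
def press(r,k,s,ph,f0,lim=16,end=-.12,first=.025,fine=.012,L=L):
    """free region in steps, then fine steps; stop at hard rise"""
    log=[]; step=first
    while ph>end:
        ph-=step; o=fold(r,k,s,[ph],1e9,f0,L=L,vel=.05)[0]; log.append(o); n=float(o[3])
        if n>4.5: step=fine
        if n>lim: break
    return ph,[tuple(float(v) for v in x) for x in log]
E
python3 - <<'E'
from cell import r
from clip import *
ph,l=press(r,'r',1,.46,np.load('/tmp/f0.npy'),lim=15)
print(ph,l,r.current_t())
E
```

```text
0.02099999999999975 [(0.435, -0.6, -0.3, 1.6), (0.41, -0.6, -0.2, 1.3), (0.385, -0.7, -0.2, 1.3), (0.36, 0.4, 1.4, 2.0), (0.335, -0.0, 3.1, 3.1), (0.31, -0.8, 3.2, 3.4), (0.285, -1.5, 4.7, 5.0), (0.273, -1.1, 5.3, 5.6), (0.261, -0.4, 5.3, 5.4), (0.249, -0.9, 5.8, 6.1), (0.237, -1.7, 5.6, 6.0), (0.225, -1.3, 4.4, 4.7), (0.213, -1.1, 3.4, 3.7), (0.201, -1.8, 2.9, 3.5), (0.189, -0.4, 2.1, 2.2), (0.177, -0.4, 0.6, 0.8), (0.165, -0.4, -0.7, 1.0), (0.153, -0.9, 0.4, 1.3), (0.141, -1.1, -0.6, 1.2), (0.129, -1.8, -0.0, 1.8), (0.117, -0.6, -1.1, 1.5), (0.105, -1.2, -0.1, 1.2), (0.093, -0.6, -0.9, 1.1), (0.081, 0.5, -0.2, 0.8), (0.069, 2.7, 3.9, 4.7), (0.057, 4.9, 7.4, 9.3), (0.045, 7.1, 8.6, 11.7), (0.033, 8.1, 11.2, 14.7), (0.021, 9.5, 14.6, 18.4)] 34.6083
```

The force peaked at 6 N, fell to zero as the roller went over centre, then rose hard 0.29 rad after onset. That looks like the stop. Backing off, staging at the near clip, and checking.

Run:
```python
from cell import r, optics
from clip import *; from h import *
import cv2
p=np.array(r.current_tool_pos()); r.move_linear(p+[0,0,.07],vel=.3)
print([None if r.inverse_kinematics(*pose('n',-.065,.075,s)) is None else r.inverse_kinematics(*pose('n',-.065,.075,s)).round(2) for s in (1,-1)], r.current_q().round(2) if hasattr(r.current_q(),'round') else r.current_q())
r.move_to(*pose('n',-.065,.075,-1)); print(r.current_t())
im=optics.get_image("scene"); np.savez('/tmp/scene4.npz',**im); t=optics.get_image("top"); np.savez('/tmp/top4.npz',**t)
a=cv2.resize(im["pixels"][90:230,190:350,::-1],None,fx=4,fy=4,interpolation=cv2.INTER_CUBIC); cv2.imwrite("pics/s6c.png",cv2.convertScaleAbs(a,alpha=1.6))
u=nt('r'); h=np.r_[C-.082*u[:2],.078]; 
for n,I,b in(('s',im,[.0026,.0013,0]),('t',t,[-.0008,.001,0])):
    W=cloud(I)-b-h; X=W@u; Z=W[...,2]; Y=W@np.cross([0,0,1],u); m=(abs(Y)<.009)&(X>-.05)&(X<.055)&(Z>.024)&(Z<.07)
    for lo in np.arange(-.02,.055,.005):
        k=m&(X>=lo)&(X<lo+.005)
        if k.any(): print(n,round(lo,3),k.sum(),np.round(np.median(Z[k]),4))
```

```text
[array([-0.34,  0.32,  1.93,  0.04,  1.09,  1.74]), array([-0.34,  0.32,  1.93,  0.04,  1.09, -1.4 ])] [-0.37  0.45  1.64 -0.22  0.99 -0.25]
36.0667
s -0.005 5 0.0316
s 0.0 7 0.0321
s 0.005 9 0.0319
s 0.01 12 0.0316
s 0.015 8 0.03
s 0.02 6 0.0347
s 0.025 5 0.0358
s 0.03 6 0.0364
s 0.035 6 0.0394
s 0.04 6 0.0415
s 0.045 7 0.0421
t -0.005 7 0.0318
t 0.0 14 0.0326
t 0.005 13 0.0317
t 0.01 11 0.0312
t 0.015 8 0.0315
t 0.02 10 0.0337
t 0.025 7 0.0349
t 0.03 6 0.0373
t 0.035 4 0.0402
t 0.04 5 0.0418
t 0.045 2 0.0421
```

View pics/s6c.png

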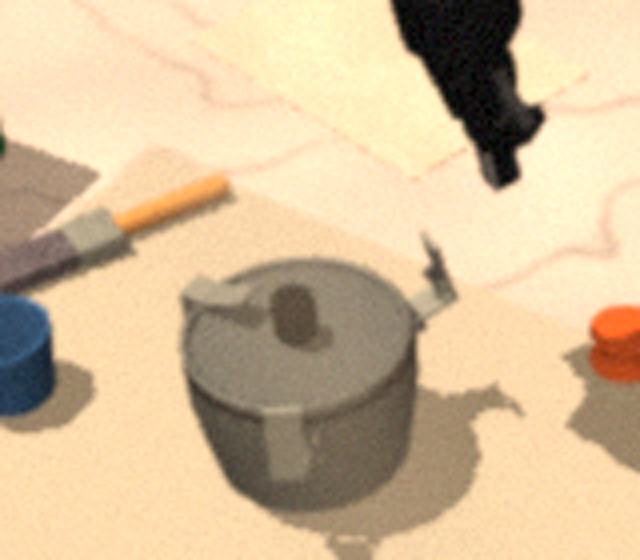

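Clip r is home. The outer tab lies level at 31–32 mm above the pin, with the inner part bent up about 0.38 rad. Now the near clip.

Run:
```python
from cell import r, optics
from clip import *
k,s='n',-1
r.move_linear(pose(k,-.065,.040,s)[0],vel=.2); f0=np.array(r.current_contact_force()); np.save('/tmp/f0.npy',f0)
r.move_linear(pose(k,-.03,.040,s)[0],vel=.15)
o=fold(r,k,s,[1.4,1.1,.8,.6,.48],8,f0,vel=.15); print([tuple(float(v) for v in x) for x in o],f0,r.current_t())
if o[-1][3]<8:
    ph,l=press(r,k,s,.48,f0,lim=16,end=-.14,first=.03,fine=.015); print(ph,l,r.current_t())
```

```text
[(1.4, 0.4, 0.1, 0.4), (1.1, 0.4, -0.4, 0.6), (0.8, 0.3, 0.2, 1.1), (0.6, -1.3, 0.2, 1.4), (0.48, -0.5, 0.3, 0.6)] [ 0.19245674  0.42859373 -0.14918925] 38.125
-0.07500000000000019 [(0.45, 0.0, -0.0, 1.0), (0.42, -0.0, -0.7, 0.7), (0.39, 0.5, 0.3, 0.7), (0.36, -0.1, -0.5, 0.8), (0.33, 0.5, 0.6, 0.8), (0.3, -0.4, 0.1, 0.9), (0.27, 0.5, -0.6, 1.0), (0.24, 0.0, 1.0, 1.1), (0.21, 0.7, 2.8, 3.3), (0.18, 0.5, 2.6, 2.9), (0.15, 0.3, 4.3, 4.3), (0.12, -0.2, 3.5, 3.7), (0.09, -2.1, 3.5, 4.1), (0.06, -2.9, 3.3, 4.3), (0.03, -2.0, 3.4, 4.0), (-0.0, -0.4, 0.7, 1.0), (-0.03, 0.4, 0.3, 0.5), (-0.06, 5.7, 10.8, 12.2), (-0.075, 8.7, 16.2, 18.4)] 42.875
```

```bash
cat >> clip.py <<'E'
def profile(k,I,b):
    from h import cloud
    u=nt(k); h=np.r_[C-.082*u[:2],.078]; W=cloud(I)-b-h; X=W@u; Z=W[...,2]; Y=W@np.cross([0,0,1],u); m=(abs(Y)<.009)&(Z>.022)&(Z<.07)
    return [(round(float(lo),3),int((m&(X>=lo)&(X<lo+.005)).sum()),round(float(np.median(Z[m&(X>=lo)&(X<lo+.005)])),4)) for lo in np.arange(-.015,.05,.005) if (m&(X>=lo)&(X<lo+.005)).any()]
BS=np.array([.0026,.0013,0]); BT=np.array([-.0008,.001,0])
E
python3 - <<'E'
from cell import r, optics
from clip import *
import cv2
p=np.array(r.current_tool_pos()); r.move_linear(p+[0,0,.07],vel=.3)
r.move_to(*pose('f',-.065,.075,-1)); print(r.current_t())
im=optics.get_image("scene"); t=optics.get_image("top")
for k in 'nr':
    print(k,profile(k,im,BS)); print(k,profile(k,t,BT))
a=cv2.resize(im["pixels"][90:230,190:350,::-1],None,fx=4,fy=4,interpolation=cv2.INTER_CUBIC); cv2.imwrite("pics/s7c.png",cv2.convertScaleAbs(a,alpha=1.6))
E
```

```text
45.1167
n [(-0.005, 4, 0.0292), (0.0, 10, 0.0299), (0.005, 7, 0.0312), (0.01, 10, 0.0314), (0.015, 10, 0.0308), (0.02, 11, 0.0312), (0.025, 8, 0.0321), (0.03, 2, 0.0315)]
n []
r []
r [(-0.005, 7, 0.0318), (0.0, 14, 0.032), (0.005, 12, 0.032), (0.01, 11, 0.0328)]
```

View pics/s7c.png

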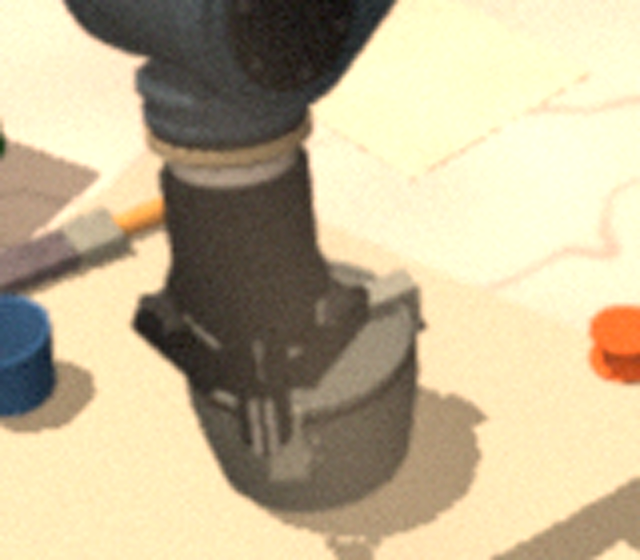

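Clip n is flat at 31 mm, so it is home. Last is the far clip.

Run:
```python
from cell import r, optics
from clip import *
k,s='f',-1
r.move_linear(pose(k,-.065,.040,s)[0],vel=.2); f0=np.array(r.current_contact_force()); np.save('/tmp/f0.npy',f0)
r.move_linear(pose(k,-.03,.040,s)[0],vel=.15)
o=fold(r,k,s,[1.4,1.1,.8,.6,.48],8,f0,vel=.15); print([tuple(float(v) for v in x) for x in o],f0,r.current_t())
if o[-1][3]<8:
    ph,l=press(r,k,s,.48,f0,lim=16,end=-.14,first=.03,fine=.015); print(ph,l,r.current_t())
```

```text
[(1.4, -0.7, -0.0, 1.4), (1.1, 0.3, -0.9, 1.2), (0.8, -0.7, -0.4, 1.0), (0.6, 0.4, -0.7, 0.8), (0.48, -0.6, -0.8, 1.0)] [-0.05294265  0.38373676  0.65642304] 47.175
-0.10500000000000019 [(0.45, -0.6, -0.6, 1.0), (0.42, 0.8, 0.1, 1.5), (0.39, -0.4, -0.3, 1.0), (0.36, -0.3, -1.0, 1.1), (0.33, -0.4, -1.5, 1.6), (0.3, -0.9, -0.1, 1.0), (0.27, -0.3, -0.5, 0.9), (0.24, 0.8, -0.8, 1.2), (0.21, 1.0, 0.4, 1.2), (0.18, 1.0, 2.5, 2.7), (0.15, 1.4, 2.5, 3.0), (0.12, 0.5, 3.8, 3.9), (0.09, -0.4, 2.8, 2.8), (0.06, -1.4, 3.8, 4.0), (0.03, -2.4, 3.4, 4.2), (-0.0, -3.1, 2.0, 3.7), (-0.03, 0.4, -0.4, 1.0), (-0.06, 2.7, 4.2, 5.4), (-0.075, 5.2, 7.9, 10.0), (-0.09, 6.0, 11.7, 13.6), (-0.105, 6.3, 14.2, 16.8)] 52.425
```

Run:
```python
from cell import r, optics
from clip import *; from h import *
import cv2
from scipy.spatial import ConvexHull
p=np.array(r.current_tool_pos()); r.move_linear(p+[0,0,.08],vel=.3)
r.move_to([.30,-.42,.25],[np.cos(.2),np.sin(.2),0,0]); print(r.current_t(),r.current_contact_force())
im=optics.get_image("scene"); t=optics.get_image("top")
for k in 'nrf':
    print(k,profile(k,im,BS)); print(k,profile(k,t,BT))
for n,I in(("scene",im),("top",t)):
    W=cloud(I); c=np.array([.5495,-.1622])
    for _ in range(5):
        d=np.hypot(W[...,0]-c[0],W[...,1]-c[1]); m=(W[...,2]>.088)&(W[...,2]<.104)&(d<.0775); Q=W[m][:,:2]
        f=circ(Q[ConvexHull(Q).vertices]); c=f[:2]
    m=(W[...,2]>.085)&(W[...,2]<.103)&(d<.06)&(d>.02); A=np.c_[W[m][:,:2],np.ones(m.sum())]; co=np.linalg.lstsq(A,W[m][:,2],rcond=None)[0]
    k=(W[...,2]>.118)&(W[...,2]<.14)&(d<.02)
    print(n,np.round(f,4),'face z',np.median(W[m][:,2]),'tilt',np.round(co[:2],3),'knob',W[k].mean(0))
cv2.imwrite("pics/s8c.png",cv2.convertScaleAbs(cv2.resize(im["pixels"][90:230,190:350,::-1],None,fx=4,fy=4,interpolation=cv2.INTER_CUBIC),alpha=1.6)); cv2.imwrite("pics/t8.png",t["pixels"][:,:,::-1])
```

```text
54.3583 [ 0.01035939 -0.44335302 -0.17154636]
n [(-0.005, 6, 0.0308), (0.0, 10, 0.0307), (0.005, 7, 0.0306), (0.01, 10, 0.0304), (0.015, 13, 0.0309), (0.02, 7, 0.0322), (0.025, 8, 0.0316), (0.03, 7, 0.0312), (0.035, 8, 0.0321), (0.04, 9, 0.0321), (0.045, 9, 0.0323)]
n [(-0.005, 6, 0.031), (0.0, 13, 0.0324), (0.005, 12, 0.0318), (0.01, 12, 0.0321), (0.015, 14, 0.033), (0.02, 10, 0.0318), (0.025, 13, 0.0327), (0.03, 12, 0.0327), (0.035, 13, 0.0315), (0.04, 13, 0.0326), (0.045, 9, 0.0334)]
r [(-0.005, 5, 0.03), (0.0, 7, 0.0315), (0.005, 10, 0.0317), (0.01, 10, 0.0307), (0.015, 12, 0.032), (0.02, 5, 0.0333), (0.025, 7, 0.0348), (0.03, 10, 0.0375), (0.035, 7, 0.039), (0.04, 8, 0.0402), (0.045, 8, 0.0395)]
r [(-0.005, 7, 0.0317), (0.0, 13, 0.0313), (0.005, 13, 0.0311), (0.01, 12, 0.0311), (0.015, 10, 0.0318), (0.02, 14, 0.033), (0.025, 12, 0.0359), (0.03, 6, 0.0359), (0.035, 11, 0.0385), (0.04, 13, 0.042), (0.045, 10, 0.0397)]
f [(-0.005, 22, 0.0276), (0.0, 15, 0.032), (0.005, 9, 0.0309), (0.01, 11, 0.0308), (0.015, 10, 0.0319), (0.02, 9, 0.0309), (0.025, 11, 0.0314), (0.03, 12, 0.0315), (0.035, 9, 0.0324), (0.04, 7, 0.0314), (0.045, 15, 0.0313)]
f [(-0.005, 5, 0.0318), (0.0, 11, 0.0324), (0.005, 13, 0.0326), (0.01, 10, 0.0322), (0.015, 13, 0.0312), (0.02, 11, 0.0309), (0.025, 12, 0.0317), (0.03, 11, 0.031), (0.035, 12, 0.0325), (0.04, 11, 0.0317), (0.045, 10, 0.0323)]
scene [ 0.5515 -0.1621  0.0749] face z 0.09752849995860946 tilt [-0.004 -0.012] knob [ 0.5530892  -0.16056855  0.12653099]
top [ 0.5475 -0.1624  0.0745] face z 0.0980835832358451 tilt [-0.007 -0.009] knob [ 0.5469747  -0.16169162  0.12822637]
```

View pics/s8c.png

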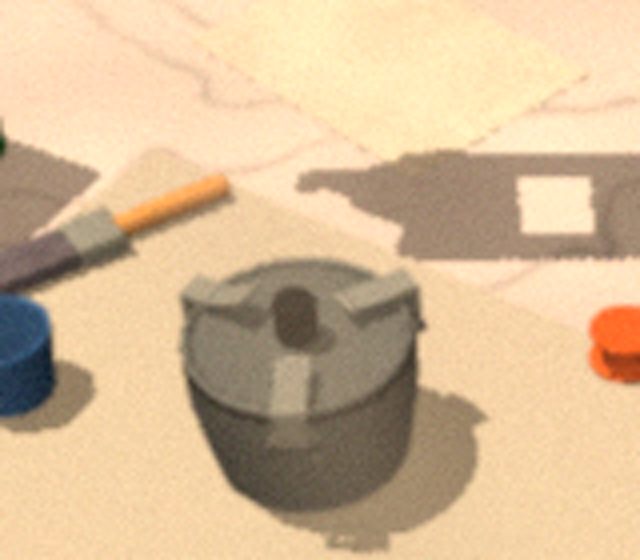

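View pics/t8.png

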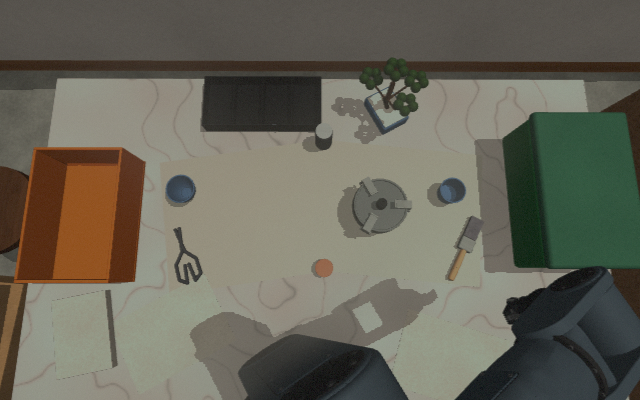

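All three tabs lie flat at 31–32 mm above their pins, and the lid is centred and level. The bystanders look unmoved. Handing in.

Run:
```python
from cell import r
r.hand_in(); print(r.current_t())
```

```text
the job is handed in; nothing more can be done
the job is handed in; nothing more can be done
```

The lid is on the tub and all three clips are folded over its edge and pressed home. I handed the job in at about 54 s of the 72 s limit, with the arm well clear. The hand-in gives no verdict, so what follows rests on my last camera and force checks.

**Lid:** It is centred within about 0.5 mm of the tub in both views and tilted by about 0.012 rad. The knob's centre is about 113 mm above the table, inside the 108–115.5 band. That is roughly 2 mm lower than before clamping, where I expected 3 mm.

**Clips:** Each one showed a small force hump, eased to almost nothing, then rose hard at its stop. The highest readings were 18.4, 18.4 and 16.8 N, under the 25 N limit. The tabs then lay flat at 31–32 mm above their pins, as they should when fully home. The one on the right as the robot faces it is bent up about 0.38 rad at its inner end.

**What disagreed:**
- **Cameras:** The two cameras differed by about 4 mm in x. I corrected for this using the lid while the gripper held it.
- **Fingertips:** With the gripper shut, the tips were about 2 mm behind the TCP, although `r.finger_overhang` says 22 mm ahead. My first sweep therefore passed over a clip without touching it. I set the true tip position by touching the top of the knob, which gave a brief 15 N push on the seated lid.

**Other things on the bench:** They look unmoved in the last top picture. I compared them by eye and did not measure them.

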